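# Move the gravers to the bench rack in their order

## Robot

A 6-joint arm with a two-finger parallel gripper is mounted at the origin on the work surface. World frame = base frame: x ahead of the robot, y to its left, z up, the work surface at z = 0. Lengths are in m, angles in rad, forces in N, time in s.
With the tool pointing down it reaches from about 0.35 to 0.925 m from the base axis. Payload 6.4 kg.
Tool frame: the origin (TCP) lies between the finger pads; the fingertips stand 17 mm ahead of it and the grasp point (between the pads) lies 2 mm behind it; z points along the fingers, y is the line along which they close (so a half turn about z gives the same grasp; the last joint's range is limited). The gripper opens to 94 mm and grips with 3 to 60 N. Pads are 16 mm wide; open, the fingers measure 119 mm over their backs; the gripper's body (75 mm by 177 mm) begins 78 mm behind the grasp point.
Start: joints at [-0.174, 0.245, 1.558, -0, 1.339, -0.174], TCP at [0.65, 0, 0.222] pointing down, gripper open.
Joint ranges: [-3.13, 3.13], [-1.02, 2.26], [0.13, 2.54], [-0.95, 4.09], [0.21, 2.88], [-2.74, 2.74]. Speed limits (rad/s): [2.57, 2.57, 3.14, 3.14, 3.14, 3.14].

## Interface

Orientations are given as a unit quaternion [w, x, y, z].
In Python, from workcell import get_state, capture, camera_info, close_job gives the robot as it stands.
- The arm moves only by the tool apply_moves, never from a script. Its argument "increments" is a list of rows, each an object of numbers: "wx", "wy", "wz": the turn, a rotation vector about the tool's x, y, z in a scale on which 1.0 is 2 pi rad; "dx", "dy", "dz": the shift along the tool's x, y, z in fractions of the full range, 1 being 0.75 m; "hand": the closure, from -1 (fully open) to 1 (shut). A call has 1 to 5 rows; each row is the pose to reach, as a shift and turn from the pose commanded when the call began, along the tool's axes at that moment; what a row does not reach only later rows make up. A row lasts 1/12 s, in which the tool goes at most 41.7 mm and 7.16 degrees, less where a joint would pass 70% of its speed; a pose out of reach is approached as far as the arm can. Shift and turn numbers lie between -1 and 1, and a call with a number outside is refused. A call with a gripper value outside its range is refused whole. The fingers move at their own pace and stop on an object; "force" is the grip in N (left out, the last holds). Time passes only in rows, so rows that repeat a pose let the fingers close. It gives the time, the measured TCP pose, the force, the opening and the grip force at its end, in the units of the state.
- get_state(): the state, without advancing time (a new reading comes with each control period).
- capture(name): name is "scene" or "side" or "wrist"; returns the picture (400x640x3 uint8, red, green, blue); there is no depth.
- camera_info(name): a dict with "mtx" (3x3 intrinsics, pixels), "dist_coeffs" ([k1, k2, p1, p2, k3] as OpenCV has them; the pictures are not rectified), "position" and "attitude" of the camera in the world; the wrist camera has in their place "hand_eye" (4x4, takes a point from camera to tool coordinates, whose origin is the TCP and whose axes are the flange's). Camera axes: x right, y down, z forward; pixel columns grow to the right and rows downward; lengths in m; the calibration is good to about 2 mm. A picture is of the moment at which its call begins: read the wrist's pose just before it. camera_info takes no time and is no camera call.
- close_job(): hands the job in; it is judged then, once.
The state is a dict: "time": time; "joints": joint angles; "dq": joint speeds; "tau": joint torques, N m; "position": TCP position; "tcp_rot": TCP orientation; "force": force on the tool from outside, world axes, zero at the start; "ft_torque": the same for the moment, N m; "grip_width": finger opening in m; "grasp_force": force on a finger pad.
Only numpy, scipy, OpenCV 4.12 (cv2) and the standard library are available. Lean on these libraries where they do the work, as an engineer would, in place of code of your own. Each camera call takes 0.05 s, during which the arm holds its last target. There are 200 camera calls.

## Task

Move the four gravers, one at a time, from the wooden stand to the empty black rack, keeping them in the order in which they stand now: seen from the robot, the leftmost goes into the leftmost hole, and so on to the rightmost. Keep each one upright all the way, and leave all four hanging upright in their holes, handles seated down on the top of the rack, let go and still.

Things in the scene. Friction and masses are not known exactly. Their poses are not given: they have to be found in the camera images.
- graver_mushroom: Graver: wooden handle above, brass ferrule (12 mm) and 5 mm steel blade below, its end 60 mm below the origin; some 70 g. Round about z (up). Origin: on the axis at the handle's flat underside, which rests on the rim of its hole. The widest, low mushroom handle: 50 mm across from 0 to 17 mm above the origin, then low domed, top at 28 mm. Grip 50 mm wide.
- graver_ball: Graver: wooden handle above, brass ferrule (12 mm) and 5 mm steel blade below, its end 60 mm below the origin; some 70 g. Round about z (up). Origin: on the axis at the handle's flat underside, which rests on the rim of its hole. Ball-shaped handle: underside 33 mm across, 38 mm across at 18 mm above the origin, top at 38 mm. Grip 38 mm wide at 18 mm up.
- graver_tall: Graver: wooden handle above, brass ferrule (12 mm) and 5 mm steel blade below, its end 60 mm below the origin; some 70 g. Round about z (up). Origin: on the axis at the handle's flat underside, which rests on the rim of its hole. Tall slim handle: a 36 mm disc, 6 mm thick, at its foot, then a straight 26 mm round grip from 6 to 47 mm, domed top at 55 mm. Grip 26 mm wide, above the disc.
- graver_stub: Graver: wooden handle above, brass ferrule (12 mm) and 5 mm steel blade below, its end 60 mm below the origin; some 70 g. Round about z (up). Origin: on the axis at the handle's flat underside, which rests on the rim of its hole. Plain straight handle 33 mm across and 31 mm tall with a flat top that carries a 24 mm steel disc, 3 mm thick (top at 34 mm). Grip 33 mm wide.
- grommet_mushroom: Black rubber ring, 44 mm outside, 28 mm inside, 5 mm tall, lying fixed round one hole of the wooden stand: the hole where graver_mushroom stands at the start. Origin: centre of its underside, 80 mm above the table.
- grommet_ball: Black rubber ring, 44 mm outside, 28 mm inside, 5 mm tall, lying fixed round one hole of the wooden stand: the hole where graver_ball stands at the start. Origin: centre of its underside, 80 mm above the table.
- grommet_tall: Black rubber ring, 44 mm outside, 28 mm inside, 5 mm tall, lying fixed round one hole of the wooden stand: the hole where graver_tall stands at the start. Origin: centre of its underside, 80 mm above the table.
- grommet_stub: Black rubber ring, 44 mm outside, 28 mm inside, 5 mm tall, lying fixed round one hole of the wooden stand: the hole where graver_stub stands at the start. Origin: centre of its underside, 80 mm above the table.
- wood_stand: Pale wooden stand where the gravers are now, 72 x 292 mm, top board 80 mm above the table: four 28 mm holes in a row along its y axis, at y = +93, +31, -31, -93 mm, x = 0. Origin: centre of the underside, on the table; z up; +y is its left end seen from the robot (yaw within 0.4 rad). Fixed. Rubber rings on the holes make the seats 85 mm high.
- black_rack: Black plastic rack, empty at the start, 72 x 276 mm, flat top 95 mm above the table, open below: four 28 mm holes in a row along its y axis, at y = +93, +31, -31, -93 mm, x = 0. Origin: centre of the underside, on the table; z up; +y is its left end seen from the robot (yaw within 0.4 rad). Fixed. A seated graver's origin is 95 mm above the table; it can shift 8 mm in its hole.
Things that resemble listed ones, but are neither listed nor needed, are in the scene too. What is shaped like the graver_stub but blue is not meant. What is shaped like the graver_tall but blue is not meant.

How it is judged:
By the outcome, as a careful person would: the job done as asked, in the order asked, and still so for the second after the job is handed in, with the robot touching nothing.
It also fails if it takes over 109 s, if anything falls off the work surface, if the arm or the gripper's body presses on something with over 40 N, if the wrist force passes 120 N, or if a joint passes its speed limit or range.

## Working session

There is one attempt and no reset: what is moved stays moved. The work goes in short steps, Python scripts to look and compute and a tool call to move; the robot and the scene stay as the last step left them, time stands still between calls to the robot, and variables do not carry over. Pictures are saved under pics/ and viewed, at most 15 in all, crops included, and the job is handed in when it is done.

Besides the shell and the picture viewer there is one more tool, called after ">>>" as name(argument=value, ...), one argument or row to a line, values as JSON. apply_moves: Moves the arm, as the interface text tells. Its arguments: {"type":"object","properties":{"increments":{"type":"array"},"force":{"type":"number"}},"required":["increments"]}

```bash
mkdir -p pics; python3 - <<'E'
from workcell import *
import cv2,json
s=get_state();print({k:s[k] for k in('time','position','tcp_rot','grip_width')})
for n in('scene','side','wrist'):
    cv2.imwrite(f'pics/{n}0.png',capture(n)[:,:,::-1]);i=camera_info(n);print(n,i)
E
```

```text
{'time': 0.0, 'position': array([6.49428018e-01, 7.30463520e-05, 2.21370006e-01]), 'tcp_rot': array([-7.78162585e-04,  7.07120132e-01,  7.07092785e-01, -5.53534499e-04]), 'grip_width': 0.09410145956642547}
scene {'mtx': array([[445.08216415,   0.        , 309.99924361],
       [  0.        , 445.08216415, 200.3998461 ],
       [  0.        ,   0.        ,   1.        ]]), 'dist_coeffs': array([-0.12135146,  0.        ,  0.        ,  0.        ,  0.        ]), 'position': array([ 1.09450293, -0.58020125,  0.60405221]), 'attitude': array([-0.44766301,  0.80608809,  0.34501573, -0.17545362])}
side {'mtx': array([[399.3995584 ,   0.        , 317.16043266],
       [  0.        , 399.3995584 , 197.0824556 ],
       [  0.        ,   0.        ,   1.        ]]), 'dist_coeffs': array([-0.04242564,  0.        ,  0.        ,  0.        ,  0.        ]), 'position': array([ 0.13231075, -0.58808558,  0.50199449]), 'attitude': array([-0.46553548,  0.83615931, -0.24694186,  0.15209879])}
wrist {'mtx': array([[303.96093852,   0.        , 318.26936759],
       [  0.        , 303.96093852, 202.93194837],
       [  0.        ,   0.        ,   1.        ]]), 'dist_coeffs': array([-0.02680814,  0.        ,  0.        ,  0.        ,  0.        ]), 'hand_eye': array([[ 4.04182628e-04, -9.68992924e-01, -2.47088143e-01,
         7.06298700e-02],
       [ 9.99999865e-01,  3.10857063e-04,  4.16710723e-04,
         5.57066159e-04],
       [-3.26980648e-04, -2.47088278e-01,  9.68992918e-01,
        -1.62224651e-01],
       [ 0.00000000e+00,  0.00000000e+00,  0.00000000e+00,
         1.00000000e+00]])}
```

View pics/scene0.png

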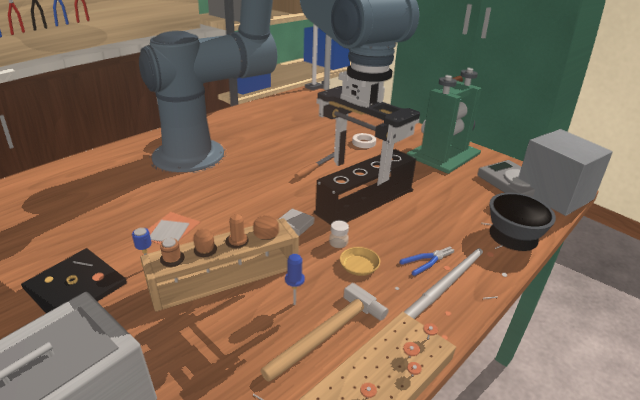

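View pics/side0.png

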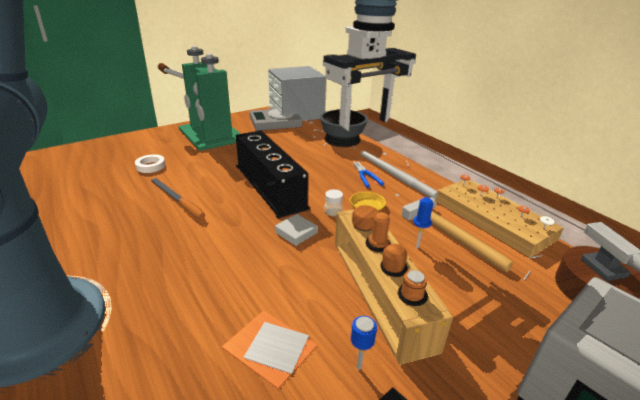

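View pics/wrist0.png

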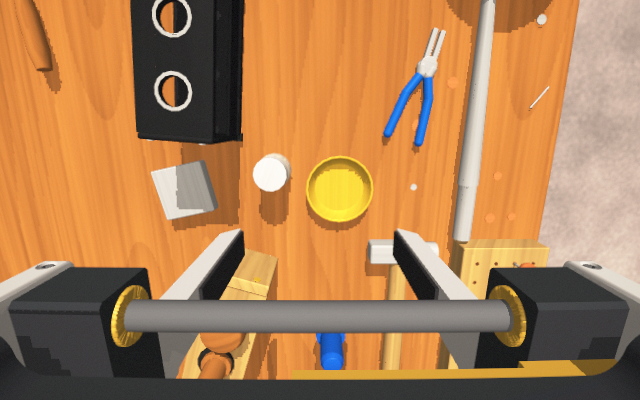

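The scene picture shows the stand with, left to right from the robot (+y to −y), mushroom (266,228), tall (237,228), ball (204,241) and stub (172,250). The empty rack is at (365,185). 

Lookalikes are the blue stub (142,238) and the blue tall (294,268), both standing outside the stand. The wooden ones in the stand are the right ones. The wrist view shows rack holes at (172,15) and (172,91), and the stand partly hidden.

```bash
cat > h.py <<'E'
import numpy as np,cv2
from scipy.spatial.transform import Rotation as R
from workcell import *
def rot(q): return R.from_quat(np.r_[q[1:],q[0]]).as_matrix()
def cam(n,s=None):
    i=camera_info(n)
    if n=='wrist':
        s=s or get_state(); T=np.eye(4);T[:3,:3]=rot(s['tcp_rot']);T[:3,3]=s['position'];T=T@i['hand_eye']
        return i,T[:3,:3],T[:3,3]
    return i,rot(i['attitude']),np.array(i['position'])
def plane(c,px,z):
    i,Rm,p=c
    u=cv2.undistortPoints(np.array(px,float).reshape(-1,1,2),i['mtx'],i['dist_coeffs']).reshape(-1,2)
    d=np.c_[u,np.ones(len(u))]@Rm.T
    return p+d*((z-p[2])/d[:,2])[:,None]
E
python3 - <<'E'
from h import *
np.set_printoptions(precision=4,suppress=True)
c=cam('scene')
print(plane(c,[[172,258],[204,248],[237,240],[266,236]],.085))
print(plane(c,[[341,181],[360,172],[378,164],[396,158]],.095))
c=cam('side')
print(plane(c,[[413,295],[395,268],[380,244],[365,228]],.085))
print(plane(c,[[254,139],[264,148],[275,158],[286,169]],.095))
print(plane(c,[[360,365]],.0),plane(c,[[418,247]],0))
print(plane(cam('wrist'),[[172,15],[172,91]],.095))
E
```

```text
[[ 0.4939 -0.3201  0.085 ]
 [ 0.5083 -0.261   0.085 ]
 [ 0.5298 -0.201   0.085 ]
 [ 0.5572 -0.1523  0.085 ]]
[[0.5229 0.0993 0.095 ]
 [0.5244 0.1652 0.095 ]
 [0.5277 0.2305 0.095 ]
 [0.538  0.2917 0.095 ]]
[[ 0.4879 -0.3234  0.085 ]
 [ 0.5062 -0.2659  0.085 ]
 [ 0.5267 -0.207   0.085 ]
 [ 0.5346 -0.1575  0.085 ]]
[[0.5314 0.2834 0.095 ]
 [0.5279 0.2211 0.095 ]
 [0.5242 0.1583 0.095 ]
 [0.5184 0.097  0.095 ]]
[[ 0.3944 -0.3284  0.    ]] [[ 0.6665 -0.1782  0.    ]]
[[0.5242 0.1638 0.095 ]
 [0.5176 0.1016 0.095 ]]
```

The rows are not in the units I measure in: shifts go in shares of 0.75 m and turns go in shares of 2 pi rad. I convert before sending: -0.175 m is -0.2333, -0.03 m is -0.04, 0.27 rad is 0.043.

>>> apply_moves(
  increments=[
    {"dx": -0.2333,"dy": -0.1067,"dz": -0.04,"wz": 0.0191},
    {"dx": -0.2333,"dy": -0.1067,"dz": -0.04,"wz": 0.0382},
    {"dx": -0.2333,"dy": -0.1067,"dz": -0.04,"wz": 0.043},
    {"dx": -0.2333,"dy": -0.1067,"dz": -0.04,"wz": 0.043},
    {"dx": -0.2333,"dy": -0.1067,"dz": -0.04,"wz": 0.043},
  ],
)

```text
$.increments[0]: bad value
```

To row units: -0.175 m is -0.2333, -0.08 m is -0.1067, 0.27 rad is 0.043.

>>> apply_moves(
  increments=[
    {"wx": 0,"wy": 0,"wz": 0.0191,"dx": -0.2333,"dy": -0.1067,"dz": -0.04,"hand": -1},
    {"wx": 0,"wy": 0,"wz": 0.0382,"dx": -0.2333,"dy": -0.1067,"dz": -0.04,"hand": -1},
    {"wx": 0,"wy": 0,"wz": 0.043,"dx": -0.2333,"dy": -0.1067,"dz": -0.04,"hand": -1},
    {"wx": 0,"wy": 0,"wz": 0.043,"dx": -0.2333,"dy": -0.1067,"dz": -0.04,"hand": -1},
    {"wx": 0,"wy": 0,"wz": 0.043,"dx": -0.2333,"dy": -0.1067,"dz": -0.04,"hand": -1},
  ],
)

```text
time: 0.57
position: [0.5686, -0.1776, 0.2529]
tcp_rot: [0.0, 0.796, 0.605, -0.0]
force: [0.9, 0.3, -0.3]
grip_width: 0.0942
grasp_force: 0.0
```

>>> apply_moves(
  increments=[
    {"wx": 0,"wy": 0,"wz": 0,"dx": -0.2467,"dy": -0.0427,"dz": 0,"hand": -1},
    {"wx": 0,"wy": 0,"wz": 0,"dx": -0.2467,"dy": -0.0427,"dz": 0,"hand": -1},
    {"wx": 0,"wy": 0,"wz": 0,"dx": -0.2467,"dy": -0.0427,"dz": 0,"hand": -1},
    {"wx": 0,"wy": 0,"wz": 0,"dx": -0.2467,"dy": -0.0427,"dz": 0,"hand": -1},
    {"wx": 0,"wy": 0,"wz": 0,"dx": -0.2467,"dy": -0.0427,"dz": 0,"hand": -1},
  ],
)

```text
time: 0.98
position: [0.4876, -0.3482, 0.2522]
tcp_rot: [0.0, 0.797, 0.604, -0.001]
force: [0.9, 0.3, 0.4]
grip_width: 0.0941
grasp_force: 0.0
```

```bash
python3 - <<'E'
from h import *
s=get_state();print(s['position'],s['dq'].round(3));cv2.imwrite('pics/w1.png',capture('wrist')[:,:,::-1])
import pickle;pickle.dump(s,open('s1.pkl','wb'))
E
```

```text
[ 0.48760964 -0.34817868  0.2522299 ] [-0.364  0.091 -0.097  0.029  0.015 -0.365]
```

View pics/w1.png

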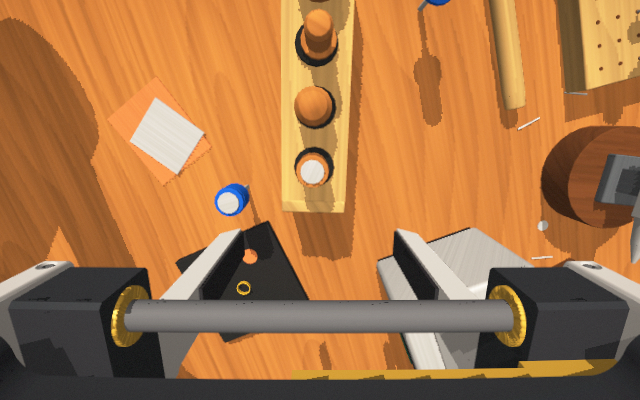

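The wrist view shows the stub's steel disc at (312,172), the ball at (315,106), the tall graver at (318,40) and the mushroom cut off at the top. The blue stub is at (230,200), clear of the stand. The wooden ones in the stand are what I want.

```bash
python3 - <<'E'
from h import *
import pickle
np.set_printoptions(precision=4,suppress=True)
s=pickle.load(open('s1.pkl','rb'));c=cam('wrist',s)
im=cv2.imread('pics/w1.png')
g=im[155:190,295:330];m=((g.min(2)>140)).astype(np.uint8)
k,l,st,ce=cv2.connectedComponentsWithStats(m);j=1+st[1:,4].argmax();px=ce[j]+[295,155];print(px,st[j])
print('stub',plane(c,[px],.119))
print('ball',plane(c,[[315,106]],.103))
print('tall top',plane(c,[[319,22]],.136))
print('edges',plane(c,[[283,207],[343,212],[287,20],[356,20]],.08))
print('blue stub',plane(c,[[228,203]],.09))
E
```

```text
[311.8867 171.4089] [  5   5  24  24 450]
stub [[ 0.4897 -0.3205  0.119 ]]
ball [[ 0.5094 -0.2615  0.103 ]]
tall top [[ 0.5306 -0.2     0.136 ]]
edges [[ 0.4445 -0.3562  0.08  ]
 [ 0.5088 -0.3804  0.08  ]
 [ 0.5051 -0.1736  0.08  ]
 [ 0.5711 -0.192   0.08  ]]
blue stub [[ 0.3891 -0.3332  0.09  ]]
```

To row units: 0.205 m is 0.2733, 0.05 m is 0.0667, 0.05 rad is 0.008.

>>> apply_moves(
  increments=[
    {"wx": 0,"wy": 0,"wz": 0.008,"dx": 0.2733,"dy": 0.0067,"dz": 0.0667,"hand": -1},
    {"wx": 0,"wy": 0,"wz": 0.008,"dx": 0.2733,"dy": 0.0067,"dz": 0.0667,"hand": -1},
    {"wx": 0,"wy": 0,"wz": 0.008,"dx": 0.2733,"dy": 0.0067,"dz": 0.0667,"hand": -1},
    {"wx": 0,"wy": 0,"wz": 0.008,"dx": 0.2733,"dy": 0.0067,"dz": 0.0667,"hand": -1},
    {"wx": 0,"wy": 0,"wz": 0.008,"dx": 0.2733,"dy": 0.0067,"dz": 0.0667,"hand": -1},
  ],
)

```text
time: 1.45
position: [0.5486, -0.1488, 0.2025]
tcp_rot: [-0.0, 0.811, 0.585, 0.0]
force: [1.2, 0.3, -0.4]
grip_width: 0.094
grasp_force: 0.0
```

To row units: 0.007 m is 0.0093.

>>> apply_moves(
  increments=[
    {"wx": 0,"wy": 0,"wz": 0,"dx": 0.0093,"dy": 0,"dz": 0,"hand": -1},
    {"wx": 0,"wy": 0,"wz": 0,"dx": 0.0093,"dy": 0,"dz": 0,"hand": -1},
    {"wx": 0,"wy": 0,"wz": 0,"dx": 0.0093,"dy": 0,"dz": 0,"hand": -1},
    {"wx": 0,"wy": 0,"wz": 0,"dx": 0.0093,"dy": 0,"dz": 0,"hand": -1},
  ],
)

```text
time: 1.78
position: [0.5508, -0.1455, 0.2036]
tcp_rot: [0.0, 0.811, 0.585, 0.0]
force: [-0.1, -0.6, -0.5]
grip_width: 0.0939
grasp_force: 0.0
```

```bash
cat >> h.py <<'E'
def delta(x,y,z,yaw=None):
    "tool-frame shift from measured pose to world target; yaw a: tool x=(sin a,cos a)"
    s=get_state();Rm=rot(s['tcp_rot']);a=np.arctan2(Rm[0,0],Rm[1,0])
    print('t',round(s['time'],2),'pos',s['position'].round(4),'a',a.round(3),'tilt',Rm[:2,2].round(4),'dq',np.abs(s['dq']).max().round(3))
    print('d',(Rm.T@(np.array([x,y,z])-s['position'])).round(4),None if yaw is None else round(yaw-a,3))
E
python3 - <<'E'
from h import *
delta(.55,-.1424,.1035,.32)
c=cam('wrist');cv2.imwrite('pics/w2.png',capture('wrist')[:,:,::-1])
E
```

```text
t 1.78 pos [ 0.5508 -0.1455  0.2036] a 0.321 tilt [ 0.0007 -0.0007] dq 0.015
d [ 0.0028 -0.0019  0.1001] -0.001
```

View pics/w2.png

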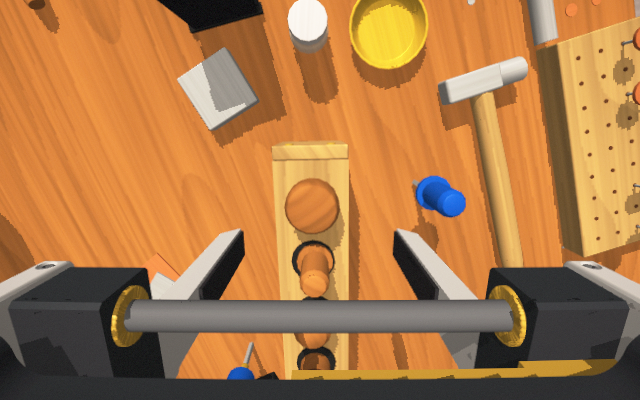

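The wrist view shows the mushroom as a disc of about 27 px radius, centred at (312,206). The stand runs from column 273 to 348, and the blue tall is off to the right at (440,195).

```bash
python3 - <<'E'
from h import *
c=cam('wrist');print(plane(c,[[312,206]],.105),plane(c,[[273,160],[348,160]],.08).mean(0),plane(c,[[440,195]],.1))
p=plane(c,[[312,206]],.103)[0];delta(p[0],p[1],.1035)
E
```

```text
[[ 0.54696268 -0.14297631  0.105     ]] [ 0.55735968 -0.10641071  0.08      ] [[ 0.65913733 -0.17096155  0.1       ]]
t 1.83 pos [ 0.5508 -0.1458  0.2037] a 0.322 tilt [ 0.0008 -0.0007] dq 0.008
d [ 0.001  -0.0047  0.1002] None
```

To row units: 0.1 m is 0.1333, 0.08 m is 0.1067.

>>> apply_moves(
  increments=[
    {"wx": 0,"wy": 0,"wz": 0,"dx": 0.0027,"dy": -0.0053,"dz": 0.0533,"hand": -1},
    {"wx": 0,"wy": 0,"wz": 0,"dx": 0.0027,"dy": -0.0053,"dz": 0.1067,"hand": -1},
    {"wx": 0,"wy": 0,"wz": 0,"dx": 0.0027,"dy": -0.0053,"dz": 0.1333,"hand": -1},
    {"wx": 0,"wy": 0,"wz": 0,"dx": 0.0027,"dy": -0.0053,"dz": 0.1333,"hand": -1},
    {"wx": 0,"wy": 0,"wz": 0,"dx": 0.0027,"dy": -0.0053,"dz": 0.1333,"hand": -0.4},
  ],
  force=20,
)

```text
time: 2.25
position: [0.5471, -0.1423, 0.1028]
tcp_rot: [-0.001, 0.811, 0.585, -0.0]
force: [0.3, -0.5, -0.5]
grip_width: 0.0904
grasp_force: 0.0
```

>>> apply_moves(
  increments=[
    {"wx": 0,"wy": 0,"wz": 0,"dx": 0,"dy": 0,"dz": 0,"hand": 1},
    {"wx": 0,"wy": 0,"wz": 0,"dx": 0,"dy": 0,"dz": 0,"hand": 1},
    {"wx": 0,"wy": 0,"wz": 0,"dx": 0,"dy": 0,"dz": 0,"hand": 1},
    {"wx": 0,"wy": 0,"wz": 0,"dx": 0,"dy": 0,"dz": 0,"hand": 1},
    {"wx": 0,"wy": 0,"wz": 0,"dx": 0,"dy": 0,"dz": 0,"hand": 1},
  ],
  force=20,
)

```text
time: 2.67
position: [0.5481, -0.1415, 0.1041]
tcp_rot: [0.001, 0.811, 0.585, 0.0]
force: [0.3, -0.2, 0.8]
grip_width: 0.0573
grasp_force: 0.0
```

>>> apply_moves(
  increments=[
    {"wx": 0,"wy": 0,"wz": 0,"dx": 0,"dy": 0,"dz": 0,"hand": 1},
    {"wx": 0,"wy": 0,"wz": 0,"dx": 0,"dy": 0,"dz": 0,"hand": 1},
    {"wx": 0,"wy": 0,"wz": 0,"dx": 0,"dy": 0,"dz": 0,"hand": 1},
    {"wx": 0,"wy": 0,"wz": 0,"dx": 0,"dy": 0,"dz": 0,"hand": 1},
  ],
  force=25,
)

```text
time: 3.0
position: [0.5478, -0.1413, 0.1035]
tcp_rot: [0.0, 0.811, 0.585, 0.0]
force: [-1.6, 0.2, 4.1]
grip_width: 0.0489
grasp_force: 25.0
```

To row units: -0.095 m is -0.1267, -0.07 m is -0.0933.

>>> apply_moves(
  increments=[
    {"wx": 0,"wy": 0,"wz": 0,"dx": 0,"dy": 0,"dz": -0.0267,"hand": 1},
    {"wx": 0,"wy": 0,"wz": 0,"dx": 0,"dy": 0,"dz": -0.06,"hand": 1},
    {"wx": 0,"wy": 0,"wz": 0,"dx": 0,"dy": 0,"dz": -0.0933,"hand": 1},
    {"wx": 0,"wy": 0,"wz": 0,"dx": 0,"dy": 0,"dz": -0.1267,"hand": 1},
    {"wx": 0,"wy": 0,"wz": 0,"dx": 0,"dy": 0,"dz": -0.1267,"hand": 1},
  ],
)

```text
time: 3.42
position: [0.5503, -0.1425, 0.2035]
tcp_rot: [0.004, 0.811, 0.585, 0.002]
force: [0.7, -0.3, 0.2]
grip_width: 0.0489
grasp_force: 25.0
```

```bash
python3 - <<'E'
from h import *
print(get_state()['grip_width'],get_state()['force'])
delta(.536,.288,.2,.07)
cv2.imwrite('pics/s2.png',capture('scene')[120:320,100:420,::-1].repeat(2,0).repeat(2,1))
E
```

```text
0.04890439171384708 [ 0.70342334 -0.30260344  0.20480528]
t 3.42 pos [ 0.5503 -0.1425  0.2035] a 0.32 tilt [ 0.0086 -0.0041] dq 0.057
d [ 0.4041 -0.149   0.0016] -0.25
```

View pics/s2.png

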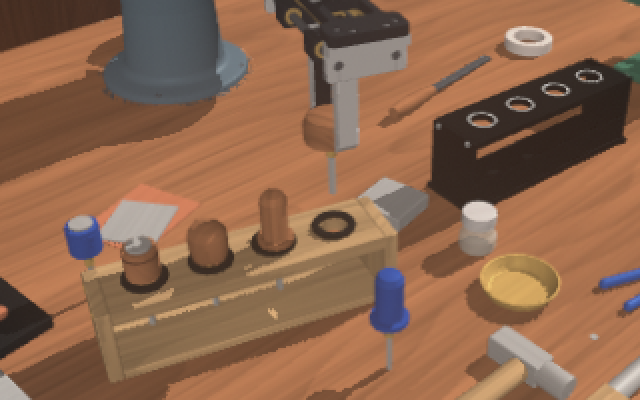

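To row units: 0.186 m is 0.248, -0.03 m is -0.04, -0.18 rad is -0.0286.

>>> apply_moves(
  increments=[
    {"wx": 0,"wy": 0,"wz": -0.0095,"dx": 0.0493,"dy": -0.0207,"dz": -0.0133,"hand": 1},
    {"wx": 0,"wy": 0,"wz": -0.0191,"dx": 0.0987,"dy": -0.0413,"dz": -0.04,"hand": 1},
    {"wx": 0,"wy": 0,"wz": -0.0286,"dx": 0.1493,"dy": -0.062,"dz": -0.04,"hand": 1},
    {"wx": 0,"wy": 0,"wz": -0.0398,"dx": 0.1987,"dy": -0.0827,"dz": -0.04,"hand": 1},
    {"wx": 0,"wy": 0,"wz": -0.0398,"dx": 0.248,"dy": -0.1033,"dz": -0.04,"hand": 1},
  ],
)

```text
time: 3.88
position: [0.5312, 0.0615, 0.2261]
tcp_rot: [-0.001, 0.731, 0.683, -0.001]
force: [1.0, 1.2, -0.9]
grip_width: 0.0488
grasp_force: 25.0
```

To row units: 0.04 m is 0.0533, 0.035 m is 0.0467.

>>> apply_moves(
  increments=[
    {"wx": 0,"wy": 0,"wz": 0,"dx": 0.0467,"dy": 0,"dz": 0,"hand": 1},
    {"wx": 0,"wy": 0,"wz": 0,"dx": 0.0533,"dy": 0,"dz": 0,"hand": 1},
    {"wx": 0,"wy": 0,"wz": 0,"dx": 0.0533,"dy": 0,"dz": 0,"hand": 1},
    {"wx": 0,"wy": 0,"wz": 0,"dx": 0.0533,"dy": 0,"dz": 0,"hand": 1},
  ],
)

```text
time: 4.22
position: [0.5347, 0.0992, 0.2264]
tcp_rot: [-0.001, 0.731, 0.682, -0.001]
force: [-0.1, 0.3, -0.4]
grip_width: 0.0487
grasp_force: 25.0
```

```bash
python3 - <<'E'
from h import *
delta(.536,.288,.2,.07)
c=cam('wrist');im=capture('wrist')[:,:,::-1].copy();cv2.imwrite('pics/w3.png',im)
import pickle;pickle.dump(c,open('c3.pkl','wb'))
E
```

```text
t 4.22 pos [0.5347 0.0992 0.2264] a 0.069 tilt [-0.0026 -0.0005] dq 0.031
d [ 0.1884 -0.0117  0.0263] 0.001
```

View pics/w3.png

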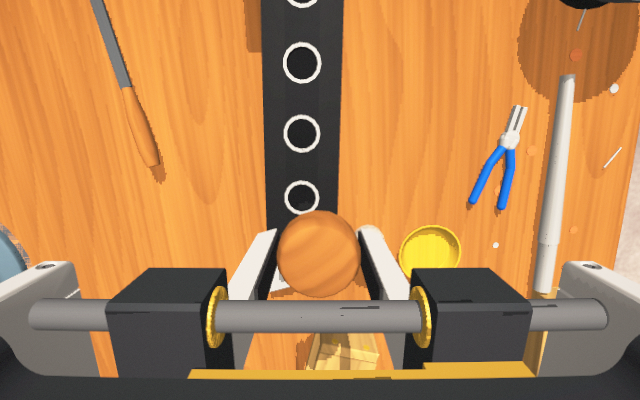

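The rack's white hole rims are at (302,195), (302,133) and (302,63), with the fourth cut off at the top. The mushroom is held at (319,253) between the pads.

```bash
python3 - <<'E'
from h import *
import pickle
np.set_printoptions(precision=4,suppress=True)
c=pickle.load(open('c3.pkl','rb'));im=cv2.imread('pics/w3.png')
m=(im.min(2)>150).astype(np.uint8);m[:,:275]=0;m[:,330:]=0;m[215:]=0
for k in cv2.findContours(m,cv2.RETR_EXTERNAL,cv2.CHAIN_APPROX_NONE)[0]:
    if len(k)>40:
        e=cv2.fitEllipse(k);b=cv2.boundingRect(k);print(e,b,plane(c,[e[0]],.095),plane(c,[[b[0]+b[2]/2,b[1]+b[3]/2]],.095))
print('mush',plane(c,[[319,253]],.2249), 'edges',plane(c,[[265,110],[340,110],[262,10],[344,10]],.095))
E
```

```text
((301.3707580566406, 197.01177978515625), (32.872249603271484, 33.66690444946289), 88.36676788330078) (285, 180, 34, 35) [[0.5185 0.1021 0.095 ]] [[0.519  0.1016 0.095 ]]
((301.4721984863281, 133.216796875), (35.450225830078125, 37.03776931762695), 170.21168518066406) (284, 115, 36, 38) [[0.5236 0.1637 0.095 ]] [[0.5241 0.163  0.095 ]]
((301.603515625, 62.260833740234375), (37.63328552246094, 40.48914337158203), 173.74171447753906) (283, 42, 39, 42) [[0.5289 0.2258 0.095 ]] [[0.5296 0.2251 0.095 ]]
((302.1364440917969, 1.7506484985351562), (9.799081802368164, 23.969356536865234), 90.24573516845703) (288, 0, 29, 8) [[0.5333 0.2744 0.095 ]] [[0.5334 0.2726 0.095 ]]
mush [[0.5357 0.0981 0.2249]] edges [[0.4916 0.1871 0.095 ]
 [0.561  0.1822 0.095 ]
 [0.498  0.2705 0.095 ]
 [0.5689 0.2654 0.095 ]]
```

To row units: 0.1875 m is 0.25, 0.026 m is 0.0347.

>>> apply_moves(
  increments=[
    {"wx": 0,"wy": 0,"wz": 0,"dx": 0.0507,"dy": -0.004,"dz": 0.0067,"hand": 1},
    {"wx": 0,"wy": 0,"wz": 0,"dx": 0.1013,"dy": -0.008,"dz": 0.0133,"hand": 1},
    {"wx": 0,"wy": 0,"wz": 0,"dx": 0.152,"dy": -0.012,"dz": 0.02,"hand": 1},
    {"wx": 0,"wy": 0,"wz": 0,"dx": 0.2027,"dy": -0.016,"dz": 0.0267,"hand": 1},
    {"wx": 0,"wy": 0,"wz": 0,"dx": 0.25,"dy": -0.0187,"dz": 0.0347,"hand": 1},
  ],
)

```text
time: 4.68
position: [0.535, 0.2876, 0.2016]
tcp_rot: [0.0, 0.732, 0.681, -0.0]
force: [0.5, -0.5, -0.4]
grip_width: 0.0491
grasp_force: 25.0
```

>>> apply_moves(
  increments=[
    {"wx": 0,"wy": 0,"wz": 0,"dx": 0,"dy": 0,"dz": 0,"hand": 1},
    {"wx": 0,"wy": 0,"wz": 0,"dx": 0,"dy": 0,"dz": 0,"hand": 1},
    {"wx": 0,"wy": 0,"wz": 0,"dx": 0,"dy": 0,"dz": 0,"hand": 1},
    {"wx": 0,"wy": 0,"wz": 0,"dx": 0,"dy": 0,"dz": 0,"hand": 1},
    {"wx": 0,"wy": 0,"wz": 0,"dx": 0,"dy": 0,"dz": 0,"hand": 1},
  ],
)

```text
time: 5.1
position: [0.5351, 0.286, 0.2024]
tcp_rot: [0.0, 0.732, 0.681, 0.0]
force: [-0.3, 0.3, -1.9]
grip_width: 0.0491
grasp_force: 25.0
```

```bash
python3 - <<'E'
from h import *
delta(.5345,.287,.1145)
E
```

```text
t 5.1 pos [0.5351 0.286  0.2024] a 0.072 tilt [ 0.0004 -0.    ] dq 0.006
d [ 0.001  -0.0007  0.0879] None
```

To row units: 0.088 m is 0.1173, 0.05 m is 0.0667.

>>> apply_moves(
  increments=[
    {"wx": 0,"wy": 0,"wz": 0,"dx": 0.0013,"dy": 0,"dz": 0.0333,"hand": 1},
    {"wx": 0,"wy": 0,"wz": 0,"dx": 0.0013,"dy": 0,"dz": 0.0667,"hand": 1},
    {"wx": 0,"wy": 0,"wz": 0,"dx": 0.0013,"dy": 0,"dz": 0.0933,"hand": 1},
    {"wx": 0,"wy": 0,"wz": 0,"dx": 0.0013,"dy": 0,"dz": 0.1107,"hand": 1},
    {"wx": 0,"wy": 0,"wz": 0,"dx": 0.0013,"dy": 0,"dz": 0.1173,"hand": 1},
  ],
)

```text
time: 5.52
position: [0.5335, 0.2872, 0.1132]
tcp_rot: [-0.001, 0.732, 0.682, -0.002]
force: [-9.0, -2.9, 19.0]
grip_width: 0.049
grasp_force: 25.0
```

>>> apply_moves(
  increments=[
    {"wx": 0,"wy": 0,"wz": 0,"dx": 0,"dy": 0,"dz": 0,"hand": 1},
    {"wx": 0,"wy": 0,"wz": 0,"dx": 0,"dy": 0,"dz": 0,"hand": 1},
    {"wx": 0,"wy": 0,"wz": 0,"dx": 0,"dy": 0,"dz": 0,"hand": 1},
  ],
)

```text
time: 5.77
position: [0.5353, 0.2885, 0.1151]
tcp_rot: [0.0, 0.732, 0.682, 0.001]
force: [-0.2, 0.7, -0.3]
grip_width: 0.0492
grasp_force: 25.0
```

>>> apply_moves(
  increments=[
    {"wx": 0,"wy": 0,"wz": 0,"dx": 0,"dy": 0,"dz": 0,"hand": -0.6},
    {"wx": 0,"wy": 0,"wz": 0,"dx": 0,"dy": 0,"dz": 0,"hand": -0.6},
    {"wx": 0,"wy": 0,"wz": 0,"dx": 0,"dy": 0,"dz": 0,"hand": -0.6},
    {"wx": 0,"wy": 0,"wz": 0,"dx": 0,"dy": 0,"dz": 0,"hand": -0.6},
    {"wx": 0,"wy": 0,"wz": 0,"dx": 0,"dy": 0,"dz": 0,"hand": -0.6},
  ],
)

```text
time: 6.18
position: [0.5346, 0.2887, 0.1142]
tcp_rot: [0.0, 0.731, 0.682, 0.0]
force: [-0.3, 0.3, -0.1]
grip_width: 0.0748
grasp_force: 0.0
```

To row units: -0.088 m is -0.1173, -0.06 m is -0.08.

>>> apply_moves(
  increments=[
    {"wx": 0,"wy": 0,"wz": 0,"dx": 0,"dy": 0,"dz": -0.0067,"hand": -0.6},
    {"wx": 0,"wy": 0,"wz": 0,"dx": 0,"dy": 0,"dz": -0.04,"hand": -0.6},
    {"wx": 0,"wy": 0,"wz": 0,"dx": 0,"dy": 0,"dz": -0.08,"hand": -0.6},
    {"wx": 0,"wy": 0,"wz": 0,"dx": 0,"dy": 0,"dz": -0.1173,"hand": -0.6},
    {"wx": 0,"wy": 0,"wz": 0,"dx": 0,"dy": 0,"dz": -0.1173,"hand": -0.6},
  ],
)

```text
time: 6.6
position: [0.5379, 0.2898, 0.2097]
tcp_rot: [0.002, 0.731, 0.682, 0.005]
force: [0.4, -0.1, 0.9]
grip_width: 0.0753
grasp_force: 0.0
```

```bash
python3 - <<'E'
from h import *
delta(.530,-.200,.2,.32)
cv2.imwrite('pics/s3.png',capture('scene')[120:320,200:440,::-1].repeat(2,0).repeat(2,1))
E
```

```text
t 6.6 pos [0.5379 0.2898 0.2097] a 0.07 tilt [0.0113 0.0037] dq 0.056
d [-0.4892  0.0261  0.0078] 0.25
```

View pics/s3.png

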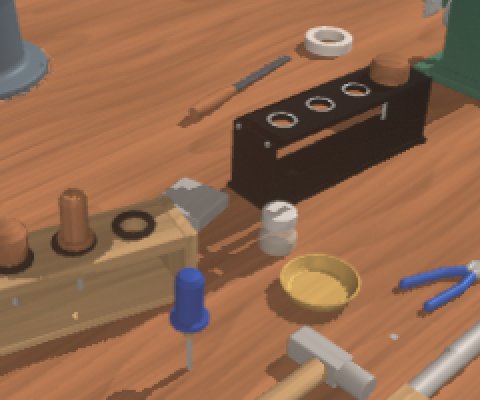

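The mushroom sits seated in the far-left rack hole, shown in the crop at (390,70). Next is the tall graver.

To row units: -0.2 m is -0.2667, -0.16 m is -0.2133, 0.25 rad is 0.0398.

>>> apply_moves(
  increments=[
    {"wx": 0,"wy": 0,"wz": 0.0159,"dx": -0.0533,"dy": 0.0033,"dz": 0,"hand": -0.6},
    {"wx": 0,"wy": 0,"wz": 0.0318,"dx": -0.1067,"dy": 0.0067,"dz": 0,"hand": -0.6},
    {"wx": 0,"wy": 0,"wz": 0.0398,"dx": -0.16,"dy": 0.01,"dz": 0,"hand": -0.6},
    {"wx": 0,"wy": 0,"wz": 0.0398,"dx": -0.2133,"dy": 0.0133,"dz": 0,"hand": -0.6},
    {"wx": 0,"wy": 0,"wz": 0.0398,"dx": -0.2667,"dy": 0.0167,"dz": 0,"hand": -0.6},
  ],
)

```text
time: 7.07
position: [0.5319, 0.0866, 0.2008]
tcp_rot: [-0.001, 0.811, 0.586, -0.001]
force: [1.6, 0.0, 0.3]
grip_width: 0.0754
grasp_force: 0.0
```

>>> apply_moves(
  increments=[
    {"wx": 0,"wy": 0,"wz": 0,"dx": -0.052,"dy": -0.01,"dz": 0,"hand": -0.6},
    {"wx": 0,"wy": 0,"wz": 0,"dx": -0.104,"dy": -0.02,"dz": 0,"hand": -0.6},
    {"wx": 0,"wy": 0,"wz": 0,"dx": -0.156,"dy": -0.03,"dz": 0,"hand": -0.6},
    {"wx": 0,"wy": 0,"wz": 0,"dx": -0.208,"dy": -0.04,"dz": 0,"hand": -0.6},
    {"wx": 0,"wy": 0,"wz": 0,"dx": -0.26,"dy": -0.05,"dz": 0,"hand": -0.6},
  ],
)

```text
time: 7.48
position: [0.4343, -0.086, 0.2009]
tcp_rot: [-0.001, 0.811, 0.586, -0.0]
force: [-0.1, -0.5, 0.9]
grip_width: 0.0753
grasp_force: 0.0
```

```bash
python3 - <<'E'
from h import *
delta(.530,-.2003,.2,.32)
E
```

```text
t 7.48 pos [ 0.4343 -0.086   0.2009] a 0.319 tilt [-0.0016  0.0007] dq 1.094
d [-0.0784  0.1268  0.0007] 0.001
```

To row units: 0.125 m is 0.1667, 0.094 m is 0.1253.

>>> apply_moves(
  increments=[
    {"wx": 0,"wy": 0,"wz": 0,"dx": -0.0267,"dy": 0.0413,"dz": 0,"hand": -0.6},
    {"wx": 0,"wy": 0,"wz": 0,"dx": -0.0533,"dy": 0.0827,"dz": 0,"hand": -0.6},
    {"wx": 0,"wy": 0,"wz": 0,"dx": -0.08,"dy": 0.1253,"dz": 0,"hand": -0.6},
    {"wx": 0,"wy": 0,"wz": 0,"dx": -0.1053,"dy": 0.1667,"dz": 0,"hand": -0.6},
    {"wx": 0,"wy": 0,"wz": 0,"dx": -0.1053,"dy": 0.1667,"dz": 0,"hand": -0.6},
  ],
)

```text
time: 7.9
position: [0.5316, -0.2034, 0.2001]
tcp_rot: [-0.0, 0.812, 0.584, -0.001]
force: [-0.9, -0.3, -1.1]
grip_width: 0.075
grasp_force: 0.0
```

>>> apply_moves(
  increments=[
    {"wx": 0,"wy": 0,"wz": 0,"dx": 0,"dy": 0,"dz": 0,"hand": -0.6},
    {"wx": 0,"wy": 0,"wz": 0,"dx": 0,"dy": 0,"dz": 0,"hand": -0.6},
    {"wx": 0,"wy": 0,"wz": 0,"dx": 0,"dy": 0,"dz": 0,"hand": -0.6},
  ],
)

```text
time: 8.15
position: [0.5291, -0.1983, 0.2015]
tcp_rot: [-0.001, 0.81, 0.586, -0.0]
force: [0.4, 1.3, -0.3]
grip_width: 0.0752
grasp_force: 0.0
```

```bash
python3 - <<'E'
from h import *
delta(.530,-.2003,.113,.32)
E
```

```text
t 8.15 pos [ 0.5291 -0.1983  0.2015] a 0.319 tilt [-0.0012  0.0008] dq 0.016
d [-0.0017  0.0016  0.0885] 0.001
```

To row units: 0.088 m is 0.1173, -0.002 m is -0.0027.

>>> apply_moves(
  increments=[
    {"wx": 0,"wy": 0,"wz": 0,"dx": -0.0027,"dy": 0.0013,"dz": 0.04,"hand": -0.6},
    {"wx": 0,"wy": 0,"wz": 0,"dx": -0.0027,"dy": 0.0013,"dz": 0.08,"hand": -0.6},
    {"wx": 0,"wy": 0,"wz": 0,"dx": -0.0027,"dy": 0.0013,"dz": 0.1067,"hand": -0.6},
    {"wx": 0,"wy": 0,"wz": 0,"dx": -0.0027,"dy": 0.0013,"dz": 0.1173,"hand": -0.6},
    {"wx": 0,"wy": 0,"wz": 0,"dx": -0.0027,"dy": 0.0013,"dz": 0.1173,"hand": 1},
  ],
)

```text
time: 8.57
position: [0.5286, -0.1999, 0.1122]
tcp_rot: [-0.002, 0.81, 0.586, -0.001]
force: [0.3, -0.1, 0.0]
grip_width: 0.0714
grasp_force: 0.0
```

>>> apply_moves(
  increments=[
    {"wx": 0,"wy": 0,"wz": 0,"dx": 0,"dy": 0,"dz": 0,"hand": 1},
    {"wx": 0,"wy": 0,"wz": 0,"dx": 0,"dy": 0,"dz": 0,"hand": 1},
    {"wx": 0,"wy": 0,"wz": 0,"dx": 0,"dy": 0,"dz": 0,"hand": 1},
    {"wx": 0,"wy": 0,"wz": 0,"dx": 0,"dy": 0,"dz": 0,"hand": 1},
    {"wx": 0,"wy": 0,"wz": 0,"dx": 0,"dy": 0,"dz": 0,"hand": 1},
  ],
)

```text
time: 8.98
position: [0.5307, -0.2019, 0.1151]
tcp_rot: [0.001, 0.811, 0.585, 0.0]
force: [-0.7, -0.0, 0.1]
grip_width: 0.0386
grasp_force: 0.0
```

>>> apply_moves(
  increments=[
    {"wx": 0,"wy": 0,"wz": 0,"dx": 0,"dy": 0,"dz": 0,"hand": 1},
    {"wx": 0,"wy": 0,"wz": 0,"dx": 0,"dy": 0,"dz": 0,"hand": 1},
    {"wx": 0,"wy": 0,"wz": 0,"dx": 0,"dy": 0,"dz": 0,"hand": 1},
    {"wx": 0,"wy": 0,"wz": 0,"dx": 0,"dy": 0,"dz": 0,"hand": 1},
  ],
)

```text
time: 9.32
position: [0.5303, -0.2017, 0.1144]
tcp_rot: [0.0, 0.811, 0.585, -0.0]
force: [-0.6, 0.1, 1.9]
grip_width: 0.0252
grasp_force: 25.0
```

To row units: -0.1 m is -0.1333, -0.08 m is -0.1067.

>>> apply_moves(
  increments=[
    {"wx": 0,"wy": 0,"wz": 0,"dx": 0,"dy": 0,"dz": -0.0267,"hand": 1},
    {"wx": 0,"wy": 0,"wz": 0,"dx": 0,"dy": 0,"dz": -0.0667,"hand": 1},
    {"wx": 0,"wy": 0,"wz": 0,"dx": 0,"dy": 0,"dz": -0.1067,"hand": 1},
    {"wx": 0,"wy": 0,"wz": 0,"dx": 0,"dy": 0,"dz": -0.1333,"hand": 1},
    {"wx": 0,"wy": 0,"wz": 0,"dx": 0.0267,"dy": -0.0087,"dz": -0.1333,"hand": 1},
  ],
)

```text
time: 9.73
position: [0.5328, -0.184, 0.2197]
tcp_rot: [0.005, 0.812, 0.584, 0.002]
force: [1.0, -0.2, -0.4]
grip_width: 0.0254
grasp_force: 25.0
```

To row units: 0.185 m is 0.2467, 0.148 m is 0.1973.

>>> apply_moves(
  increments=[
    {"wx": 0,"wy": 0,"wz": 0,"dx": 0.0493,"dy": -0.0167,"dz": 0,"hand": 1},
    {"wx": 0,"wy": 0,"wz": 0,"dx": 0.0987,"dy": -0.0333,"dz": 0,"hand": 1},
    {"wx": 0,"wy": 0,"wz": 0,"dx": 0.148,"dy": -0.05,"dz": 0,"hand": 1},
    {"wx": 0,"wy": 0,"wz": 0,"dx": 0.1973,"dy": -0.0667,"dz": 0,"hand": 1},
    {"wx": 0,"wy": 0,"wz": 0,"dx": 0.2467,"dy": -0.0833,"dz": 0,"hand": 1},
  ],
)

```text
time: 10.15
position: [0.5287, 0.0165, 0.2139]
tcp_rot: [-0.0, 0.811, 0.585, -0.0]
force: [0.3, 0.2, -1.1]
grip_width: 0.0256
grasp_force: 25.0
```

To row units: 0.185 m is 0.2467, 0.148 m is 0.1973, -0.24 rad is -0.0382.

>>> apply_moves(
  increments=[
    {"wx": 0,"wy": 0,"wz": -0.008,"dx": 0.0493,"dy": -0.0167,"dz": 0,"hand": 1},
    {"wx": 0,"wy": 0,"wz": -0.0159,"dx": 0.0987,"dy": -0.0333,"dz": 0,"hand": 1},
    {"wx": 0,"wy": 0,"wz": -0.0239,"dx": 0.148,"dy": -0.05,"dz": 0,"hand": 1},
    {"wx": 0,"wy": 0,"wz": -0.0318,"dx": 0.1973,"dy": -0.0667,"dz": 0,"hand": 1},
    {"wx": 0,"wy": 0,"wz": -0.0382,"dx": 0.2467,"dy": -0.0833,"dz": 0,"hand": 1},
  ],
)

```text
time: 10.57
position: [0.5275, 0.2119, 0.2138]
tcp_rot: [-0.0, 0.734, 0.679, -0.0]
force: [1.3, -0.5, -0.8]
grip_width: 0.0254
grasp_force: 25.0
```

To row units: 0.015 m is 0.02.

>>> apply_moves(
  increments=[
    {"wx": 0,"wy": 0,"wz": 0,"dx": 0.02,"dy": 0,"dz": 0,"hand": 1},
    {"wx": 0,"wy": 0,"wz": 0,"dx": 0.02,"dy": 0,"dz": 0,"hand": 1},
    {"wx": 0,"wy": 0,"wz": 0,"dx": 0.02,"dy": 0,"dz": 0,"hand": 1},
    {"wx": 0,"wy": 0,"wz": 0,"dx": 0.02,"dy": 0,"dz": 0,"hand": 1},
    {"wx": 0,"wy": 0,"wz": 0,"dx": 0.02,"dy": 0,"dz": 0,"hand": 1},
  ],
)

```text
time: 10.98
position: [0.5293, 0.2237, 0.2139]
tcp_rot: [-0.0, 0.735, 0.678, -0.0]
force: [-1.2, 0.5, -0.4]
grip_width: 0.0252
grasp_force: 25.0
```

```bash
python3 - <<'E'
from h import *
print(get_state()['grip_width']);delta(.5293,.2254,.1245,.08)
im=capture('wrist')[:,:,::-1];cv2.imwrite('pics/w4.png',im[0:320,160:480].repeat(1,0))
E
```

```text
0.025206254399091986
t 10.98 pos [0.5293 0.2237 0.2139] a 0.082 tilt [-0.0004 -0.0003] dq 0.004
d [ 0.0017 -0.0001  0.0894] -0.002
```

View pics/w4.png

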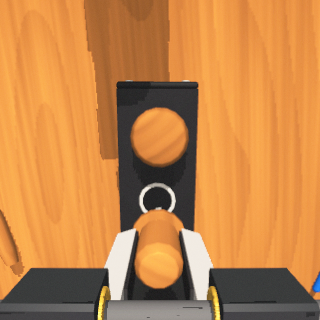

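The mushroom is seated at (160,135) in the crop, and the tall graver is aligned with the next hole at (158,198).

>>> apply_moves(
  increments=[
    {"wx": 0,"wy": 0,"wz": 0,"dx": 0.0027,"dy": 0,"dz": 0.0333,"hand": 1},
    {"wx": 0,"wy": 0,"wz": 0,"dx": 0.0027,"dy": 0,"dz": 0.0667,"hand": 1},
    {"wx": 0,"wy": 0,"wz": 0,"dx": 0.0027,"dy": 0,"dz": 0.0907,"hand": 1},
    {"wx": 0,"wy": 0,"wz": 0,"dx": 0.0027,"dy": 0,"dz": 0.104,"hand": 1},
    {"wx": 0,"wy": 0,"wz": 0,"dx": 0.0027,"dy": 0,"dz": 0.112,"hand": 1},
  ],
)

```text
time: 11.45
position: [0.5288, 0.2259, 0.1286]
tcp_rot: [-0.001, 0.735, 0.678, -0.001]
force: [1.2, 0.6, -1.1]
grip_width: 0.0251
grasp_force: 25.0
```

To row units: 0.005 m is 0.0067, 0.003 m is 0.004.

>>> apply_moves(
  increments=[
    {"wx": 0,"wy": 0,"wz": 0,"dx": 0,"dy": 0,"dz": 0.004,"hand": 1},
    {"wx": 0,"wy": 0,"wz": 0,"dx": 0,"dy": 0,"dz": 0.0067,"hand": 1},
    {"wx": 0,"wy": 0,"wz": 0,"dx": 0,"dy": 0,"dz": 0.0067,"hand": 1},
    {"wx": 0,"wy": 0,"wz": 0,"dx": 0,"dy": 0,"dz": 0.0067,"hand": 1},
    {"wx": 0,"wy": 0,"wz": 0,"dx": 0,"dy": 0,"dz": 0.0067,"hand": 1},
  ],
)

```text
time: 11.87
position: [0.5301, 0.2271, 0.1261]
tcp_rot: [0.0, 0.735, 0.678, 0.001]
force: [-0.2, 0.2, -0.5]
grip_width: 0.0256
grasp_force: 25.0
```

Now release to about 55 mm opening, rise, and head for the ball.

To row units: 0.001 m is 0.0013.

>>> apply_moves(
  increments=[
    {"wx": 0,"wy": 0,"wz": 0,"dx": 0,"dy": 0,"dz": 0.0013,"hand": -0.4},
    {"wx": 0,"wy": 0,"wz": 0,"dx": 0,"dy": 0,"dz": 0.0013,"hand": -0.4},
    {"wx": 0,"wy": 0,"wz": 0,"dx": 0,"dy": 0,"dz": 0.0013,"hand": -0.4},
    {"wx": 0,"wy": 0,"wz": 0,"dx": 0,"dy": 0,"dz": 0.0013,"hand": -0.4},
    {"wx": 0,"wy": 0,"wz": 0,"dx": 0,"dy": 0,"dz": 0.0013,"hand": -0.4},
  ],
)

```text
time: 12.28
position: [0.5295, 0.2269, 0.1242]
tcp_rot: [0.0, 0.735, 0.678, 0.0]
force: [-0.1, -0.6, -0.1]
grip_width: 0.055
grasp_force: 0.0
```

To row units: -0.08 m is -0.1067, -0.05 m is -0.0667.

>>> apply_moves(
  increments=[
    {"wx": 0,"wy": 0,"wz": 0,"dx": 0,"dy": 0,"dz": -0.0267,"hand": -0.4},
    {"wx": 0,"wy": 0,"wz": 0,"dx": 0,"dy": 0,"dz": -0.0667,"hand": -0.4},
    {"wx": 0,"wy": 0,"wz": 0,"dx": 0,"dy": 0,"dz": -0.1067,"hand": -0.4},
    {"wx": 0,"wy": 0,"wz": 0,"dx": 0,"dy": 0,"dz": -0.1067,"hand": -0.4},
    {"wx": 0,"wy": 0,"wz": 0,"dx": 0,"dy": 0,"dz": -0.1067,"hand": -0.4},
  ],
)

```text
time: 12.7
position: [0.5307, 0.2272, 0.2063]
tcp_rot: [0.001, 0.735, 0.678, 0.002]
force: [-0.2, -0.2, 0.4]
grip_width: 0.0657
grasp_force: 0.0
```

```bash
python3 - <<'E'
from h import *
delta(.510,-.2605,.204,.32)
im=capture('wrist')[:,:,::-1];cv2.imwrite('pics/w5.png',im[0:320,160:480])
E
```

```text
t 12.7 pos [0.5307 0.2272 0.2063] a 0.08 tilt [0.0044 0.0009] dq 0.057
d [-0.4878  0.0183  0.0018] 0.24
```

View pics/w5.png

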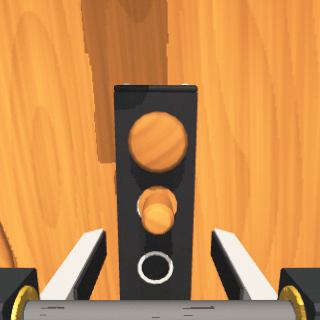

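The tall graver stands upright in the second hole (157,210).

To row units: -0.2 m is -0.2667, -0.08 m is -0.1067.

>>> apply_moves(
  increments=[
    {"wx": 0,"wy": 0,"wz": 0,"dx": -0.0533,"dy": 0.002,"dz": 0,"hand": -0.4},
    {"wx": 0,"wy": 0,"wz": 0,"dx": -0.1067,"dy": 0.004,"dz": 0,"hand": -0.4},
    {"wx": 0,"wy": 0,"wz": 0,"dx": -0.16,"dy": 0.006,"dz": 0,"hand": -0.4},
    {"wx": 0,"wy": 0,"wz": 0,"dx": -0.2133,"dy": 0.008,"dz": 0,"hand": -0.4},
    {"wx": 0,"wy": 0,"wz": 0,"dx": -0.2667,"dy": 0.01,"dz": 0,"hand": -0.4},
  ],
)

```text
time: 13.17
position: [0.5193, 0.0255, 0.2019]
tcp_rot: [-0.001, 0.735, 0.678, -0.001]
force: [0.1, -0.4, -0.3]
grip_width: 0.0659
grasp_force: 0.0
```

To row units: -0.2 m is -0.2667, -0.16 m is -0.2133, 0.24 rad is 0.0382.

>>> apply_moves(
  increments=[
    {"wx": 0,"wy": 0,"wz": 0.008,"dx": -0.0533,"dy": 0.002,"dz": 0,"hand": -0.4},
    {"wx": 0,"wy": 0,"wz": 0.0159,"dx": -0.1067,"dy": 0.004,"dz": 0,"hand": -0.4},
    {"wx": 0,"wy": 0,"wz": 0.0239,"dx": -0.16,"dy": 0.006,"dz": 0,"hand": -0.4},
    {"wx": 0,"wy": 0,"wz": 0.0318,"dx": -0.2133,"dy": 0.008,"dz": 0,"hand": -0.4},
    {"wx": 0,"wy": 0,"wz": 0.0382,"dx": -0.2667,"dy": 0.01,"dz": 0,"hand": -0.4},
  ],
)

```text
time: 13.58
position: [0.5109, -0.1744, 0.202]
tcp_rot: [-0.002, 0.811, 0.584, -0.001]
force: [1.1, -0.3, 0.6]
grip_width: 0.0657
grasp_force: 0.0
```

To row units: -0.0845 m is -0.1127, -0.04 m is -0.0533.

>>> apply_moves(
  increments=[
    {"wx": 0,"wy": 0,"wz": 0,"dx": -0.0533,"dy": -0.0107,"dz": 0,"hand": -0.4},
    {"wx": 0,"wy": 0,"wz": 0,"dx": -0.1127,"dy": -0.024,"dz": 0,"hand": -0.4},
    {"wx": 0,"wy": 0,"wz": 0,"dx": -0.1127,"dy": -0.024,"dz": 0,"hand": -0.4},
    {"wx": 0,"wy": 0,"wz": 0,"dx": -0.1127,"dy": -0.024,"dz": 0,"hand": -0.4},
    {"wx": 0,"wy": 0,"wz": 0,"dx": -0.1127,"dy": -0.024,"dz": 0,"hand": -0.4},
  ],
)

```text
time: 14.0
position: [0.4682, -0.2468, 0.2026]
tcp_rot: [-0.001, 0.811, 0.585, -0.0]
force: [0.9, 0.6, 0.3]
grip_width: 0.0657
grasp_force: 0.0
```

```bash
python3 - <<'E'
from h import *
delta(.510,-.2605,.1045,.32)
E
```

```text
t 14.0 pos [ 0.4682 -0.2468  0.2026] a 0.321 tilt [-0.0018  0.0021] dq 0.033
d [0.     0.0442 0.098 ] -0.001
```

To row units: 0.05 m is 0.0667, 0.044 m is 0.0587.

>>> apply_moves(
  increments=[
    {"wx": 0,"wy": 0,"wz": 0,"dx": 0,"dy": 0.0293,"dz": 0,"hand": -0.4},
    {"wx": 0,"wy": 0,"wz": 0,"dx": 0,"dy": 0.0587,"dz": 0.0067,"hand": -0.4},
    {"wx": 0,"wy": 0,"wz": 0,"dx": 0,"dy": 0.0587,"dz": 0.0133,"hand": -0.4},
    {"wx": 0,"wy": 0,"wz": 0,"dx": 0,"dy": 0.0587,"dz": 0.04,"hand": -0.4},
    {"wx": 0,"wy": 0,"wz": 0,"dx": 0,"dy": 0.0587,"dz": 0.0667,"hand": -0.4},
  ],
)

```text
time: 14.42
position: [0.5114, -0.2598, 0.1536]
tcp_rot: [0.0, 0.81, 0.587, 0.0]
force: [-0.4, 0.4, 0.3]
grip_width: 0.0662
grasp_force: 0.0
```

>>> apply_moves(
  increments=[
    {"wx": 0,"wy": 0,"wz": 0,"dx": 0,"dy": 0,"dz": 0.0333,"hand": -0.4},
    {"wx": 0,"wy": 0,"wz": 0,"dx": 0,"dy": 0,"dz": 0.0533,"hand": -0.4},
    {"wx": 0,"wy": 0,"wz": 0,"dx": 0,"dy": 0,"dz": 0.064,"hand": -0.4},
    {"wx": 0,"wy": 0,"wz": 0,"dx": 0,"dy": 0,"dz": 0.064,"hand": -0.4},
    {"wx": 0,"wy": 0,"wz": 0,"dx": 0,"dy": 0,"dz": 0.064,"hand": 1},
  ],
)

```text
time: 14.83
position: [0.5107, -0.2605, 0.1061]
tcp_rot: [-0.0, 0.81, 0.586, -0.0]
force: [0.3, -0.3, 1.0]
grip_width: 0.0622
grasp_force: 0.0
```

>>> apply_moves(
  increments=[
    {"wx": 0,"wy": 0,"wz": 0,"dx": 0,"dy": 0,"dz": 0,"hand": 1},
    {"wx": 0,"wy": 0,"wz": 0,"dx": 0,"dy": 0,"dz": 0,"hand": 1},
    {"wx": 0,"wy": 0,"wz": 0,"dx": 0,"dy": 0,"dz": 0,"hand": 1},
    {"wx": 0,"wy": 0,"wz": 0,"dx": 0,"dy": 0,"dz": 0,"hand": 1},
    {"wx": 0,"wy": 0,"wz": 0,"dx": 0,"dy": 0,"dz": 0,"hand": 1},
  ],
)

```text
time: 15.25
position: [0.5109, -0.2617, 0.107]
tcp_rot: [0.001, 0.811, 0.585, 0.0]
force: [-1.7, 1.4, 4.0]
grip_width: 0.0366
grasp_force: 25.0
```

```bash
python3 - <<'E'
from h import *
s=get_state();print(s['grip_width'],s['grasp_force']);delta(.5241,.1635,.204,.08)
E
```

```text
0.03661429621727734 25.000701604876667
t 15.25 pos [ 0.5109 -0.2617  0.107 ] a 0.32 tilt [ 0.0009 -0.0007] dq 0.002
d [ 0.4078 -0.1211 -0.0973] -0.24
```

To row units: -0.1 m is -0.1333, -0.09 m is -0.12.

>>> apply_moves(
  increments=[
    {"wx": 0,"wy": 0,"wz": 0,"dx": 0,"dy": 0,"dz": -0.0133,"hand": 1},
    {"wx": 0,"wy": 0,"wz": 0,"dx": 0,"dy": 0,"dz": -0.04,"hand": 1},
    {"wx": 0,"wy": 0,"wz": 0,"dx": 0,"dy": 0,"dz": -0.08,"hand": 1},
    {"wx": 0,"wy": 0,"wz": 0,"dx": 0,"dy": 0,"dz": -0.12,"hand": 1},
    {"wx": 0,"wy": 0,"wz": 0,"dx": 0,"dy": 0,"dz": -0.1333,"hand": 1},
  ],
)

```text
time: 15.67
position: [0.5124, -0.2628, 0.2115]
tcp_rot: [0.004, 0.811, 0.585, 0.001]
force: [0.3, -0.8, -0.4]
grip_width: 0.0365
grasp_force: 25.0
```

```bash
python3 - <<'E'
from h import *
cv2.imwrite('pics/s6.png',capture('scene')[120:320,100:420,::-1].repeat(2,0).repeat(2,1))
E
```

```text
(no output)
```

View pics/s6.png

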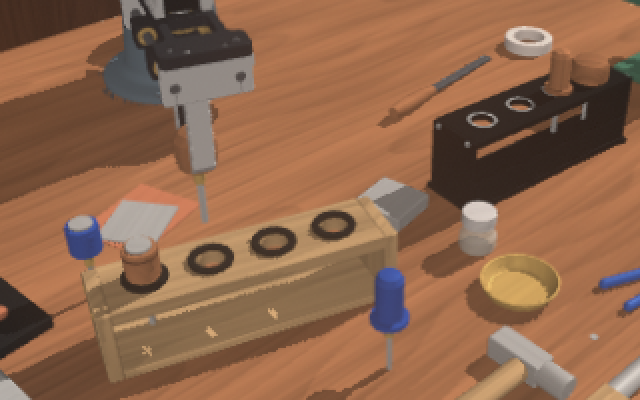

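The ball is held close to upright, with its blade at (203–206,175–222) in the crop. The mushroom and tall gravers are hanging in the rack.

To row units: 0.162 m is 0.216, 0.126 m is 0.168.

>>> apply_moves(
  increments=[
    {"wx": 0,"wy": 0,"wz": 0,"dx": 0.0267,"dy": -0.008,"dz": 0,"hand": 1},
    {"wx": 0,"wy": 0,"wz": 0,"dx": 0.072,"dy": -0.0213,"dz": 0,"hand": 1},
    {"wx": 0,"wy": 0,"wz": 0,"dx": 0.12,"dy": -0.036,"dz": 0,"hand": 1},
    {"wx": 0,"wy": 0,"wz": 0,"dx": 0.168,"dy": -0.0493,"dz": 0,"hand": 1},
    {"wx": 0,"wy": 0,"wz": 0,"dx": 0.216,"dy": -0.064,"dz": 0,"hand": 1},
  ],
)

```text
time: 16.13
position: [0.5149, -0.0908, 0.2043]
tcp_rot: [-0.001, 0.811, 0.585, -0.001]
force: [0.5, 0.0, -0.9]
grip_width: 0.0365
grasp_force: 25.0
```

To row units: 0.182 m is 0.2427, 0.148 m is 0.1973, -0.24 rad is -0.0382.

>>> apply_moves(
  increments=[
    {"wx": 0,"wy": 0,"wz": -0.008,"dx": 0.0493,"dy": -0.0147,"dz": 0,"hand": 1},
    {"wx": 0,"wy": 0,"wz": -0.0159,"dx": 0.0987,"dy": -0.0293,"dz": 0,"hand": 1},
    {"wx": 0,"wy": 0,"wz": -0.0239,"dx": 0.148,"dy": -0.044,"dz": 0,"hand": 1},
    {"wx": 0,"wy": 0,"wz": -0.0318,"dx": 0.1973,"dy": -0.0587,"dz": 0,"hand": 1},
    {"wx": 0,"wy": 0,"wz": -0.0382,"dx": 0.2427,"dy": -0.072,"dz": 0,"hand": 1},
  ],
)

```text
time: 16.55
position: [0.5206, 0.0993, 0.2044]
tcp_rot: [-0.001, 0.734, 0.679, -0.001]
force: [1.0, 0.1, -1.4]
grip_width: 0.0366
grasp_force: 25.0
```

To row units: 0.06 m is 0.08, 0.03 m is 0.04.

>>> apply_moves(
  increments=[
    {"wx": 0,"wy": 0,"wz": 0,"dx": 0.04,"dy": 0,"dz": 0,"hand": 1},
    {"wx": 0,"wy": 0,"wz": 0,"dx": 0.08,"dy": 0,"dz": 0,"hand": 1},
    {"wx": 0,"wy": 0,"wz": 0,"dx": 0.08,"dy": 0,"dz": 0,"hand": 1},
    {"wx": 0,"wy": 0,"wz": 0,"dx": 0.08,"dy": 0,"dz": 0,"hand": 1},
    {"wx": 0,"wy": 0,"wz": 0,"dx": 0.08,"dy": 0,"dz": 0,"hand": 1},
  ],
)

```text
time: 16.97
position: [0.5261, 0.1565, 0.2048]
tcp_rot: [-0.0, 0.735, 0.678, -0.001]
force: [0.3, 0.8, -0.8]
grip_width: 0.0368
grasp_force: 25.0
```

```bash
python3 - <<'E'
from h import *
s=get_state();print(s['grip_width'],s['grasp_force']);delta(.5241,.1635,.1165,.08)
cv2.imwrite('pics/s7.png',capture('scene')[60:260,260:480,::-1].repeat(3,0).repeat(3,1))
E
```

```text
0.03679152573281531 24.999856094364077
t 16.97 pos [0.5261 0.1565 0.2048] a 0.08 tilt [-0.002  -0.0006] dq 0.022
d [ 0.0069 -0.0023  0.0883] 0.0
```

View pics/s7.png

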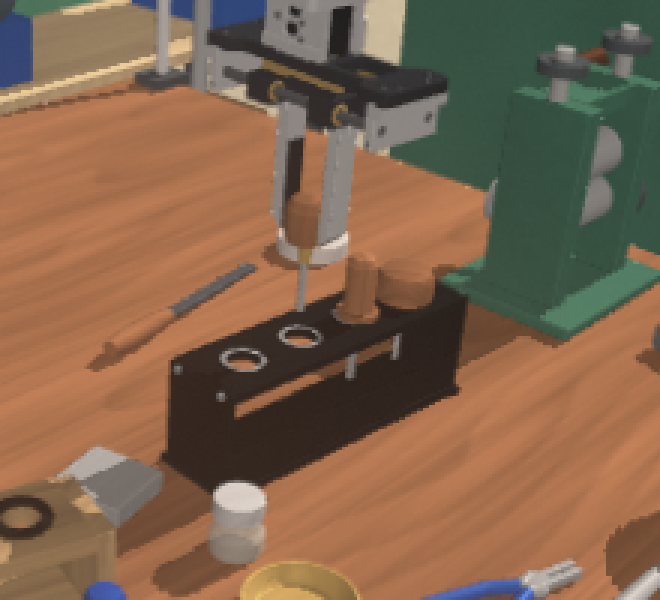

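The ball is upright above the second hole from the right (300,335).

To row units: 0.083 m is 0.1107, 0.007 m is 0.0093.

>>> apply_moves(
  increments=[
    {"wx": 0,"wy": 0,"wz": 0,"dx": 0.0093,"dy": -0.0027,"dz": 0.0133,"hand": 1},
    {"wx": 0,"wy": 0,"wz": 0,"dx": 0.0093,"dy": -0.0027,"dz": 0.04,"hand": 1},
    {"wx": 0,"wy": 0,"wz": 0,"dx": 0.0093,"dy": -0.0027,"dz": 0.0733,"hand": 1},
    {"wx": 0,"wy": 0,"wz": 0,"dx": 0.0093,"dy": -0.0027,"dz": 0.0973,"hand": 1},
    {"wx": 0,"wy": 0,"wz": 0,"dx": 0.0093,"dy": -0.0027,"dz": 0.1107,"hand": 1},
  ],
)

```text
time: 17.43
position: [0.5233, 0.1633, 0.1197]
tcp_rot: [-0.001, 0.735, 0.678, -0.002]
force: [-0.3, -0.6, -0.9]
grip_width: 0.0368
grasp_force: 25.0
```

To row units: 0.0065 m is 0.0087, 0.006 m is 0.008.

>>> apply_moves(
  increments=[
    {"wx": 0,"wy": 0,"wz": 0,"dx": 0,"dy": 0,"dz": 0.004,"hand": 1},
    {"wx": 0,"wy": 0,"wz": 0,"dx": 0,"dy": 0,"dz": 0.008,"hand": 1},
    {"wx": 0,"wy": 0,"wz": 0,"dx": 0,"dy": 0,"dz": 0.0087,"hand": 1},
    {"wx": 0,"wy": 0,"wz": 0,"dx": 0,"dy": 0,"dz": 0.0087,"hand": 1},
    {"wx": 0,"wy": 0,"wz": 0,"dx": 0,"dy": 0,"dz": 0.0087,"hand": 1},
  ],
)

```text
time: 17.85
position: [0.5261, 0.1642, 0.1176]
tcp_rot: [0.001, 0.735, 0.678, 0.001]
force: [-0.7, 0.1, -1.0]
grip_width: 0.037
grasp_force: 25.0
```

>>> apply_moves(
  increments=[
    {"wx": 0,"wy": 0,"wz": 0,"dx": 0,"dy": 0,"dz": 0,"hand": -0.4},
    {"wx": 0,"wy": 0,"wz": 0,"dx": 0,"dy": 0,"dz": 0,"hand": -0.4},
    {"wx": 0,"wy": 0,"wz": 0,"dx": 0,"dy": 0,"dz": 0,"hand": -0.4},
    {"wx": 0,"wy": 0,"wz": 0,"dx": 0,"dy": 0,"dz": 0,"hand": -0.4},
    {"wx": 0,"wy": 0,"wz": 0,"dx": 0,"dy": 0,"dz": 0,"hand": -0.4},
  ],
)

```text
time: 18.27
position: [0.5254, 0.1642, 0.1167]
tcp_rot: [0.0, 0.735, 0.678, 0.0]
force: [-0.1, -1.0, -0.4]
grip_width: 0.0648
grasp_force: 0.0
```

To row units: -0.085 m is -0.1133, -0.065 m is -0.0867.

>>> apply_moves(
  increments=[
    {"wx": 0,"wy": 0,"wz": 0,"dx": 0,"dy": 0,"dz": -0.0133,"hand": -0.4},
    {"wx": 0,"wy": 0,"wz": 0,"dx": 0,"dy": 0,"dz": -0.0467,"hand": -0.4},
    {"wx": 0,"wy": 0,"wz": 0,"dx": 0,"dy": 0,"dz": -0.0867,"hand": -0.4},
    {"wx": 0,"wy": 0,"wz": 0,"dx": 0,"dy": 0,"dz": -0.1133,"hand": -0.4},
    {"wx": 0,"wy": 0,"wz": 0,"dx": 0,"dy": 0,"dz": -0.1133,"hand": -0.4},
  ],
)

```text
time: 18.68
position: [0.5283, 0.1646, 0.2078]
tcp_rot: [0.003, 0.735, 0.678, 0.004]
force: [0.4, -0.6, 1.2]
grip_width: 0.0657
grasp_force: 0.0
```

```bash
python3 - <<'E'
from h import *
delta(.490,-.320,.204,.32)
im=capture('wrist')[:,:,::-1];cv2.imwrite('pics/w8.png',im[0:320,160:480])
E
```

```text
t 18.68 pos [0.5283 0.1646 0.2078] a 0.08 tilt [0.0101 0.0011] dq 0.058
d [-4.861e-01  4.000e-04  2.900e-03] 0.24
```

View pics/w8.png

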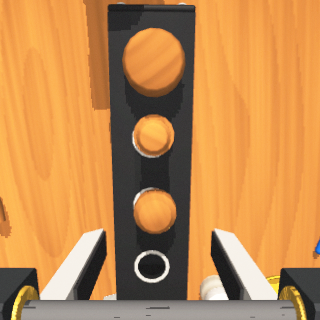

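Mushroom (153,62), tall (153,135) and ball (155,212) are all in the rack in order. Next is the stub.

To row units: -0.2 m is -0.2667, -0.08 m is -0.1067.

>>> apply_moves(
  increments=[
    {"wx": 0,"wy": 0,"wz": 0,"dx": -0.0533,"dy": 0,"dz": 0,"hand": -0.4},
    {"wx": 0,"wy": 0,"wz": 0,"dx": -0.1067,"dy": 0,"dz": 0,"hand": -0.4},
    {"wx": 0,"wy": 0,"wz": 0,"dx": -0.16,"dy": 0,"dz": 0,"hand": -0.4},
    {"wx": 0,"wy": 0,"wz": 0,"dx": -0.2133,"dy": 0,"dz": 0,"hand": -0.4},
    {"wx": 0,"wy": 0,"wz": 0,"dx": -0.2667,"dy": 0.0013,"dz": 0,"hand": -0.4},
  ],
)

```text
time: 19.15
position: [0.5088, -0.0366, 0.2001]
tcp_rot: [-0.001, 0.735, 0.678, -0.001]
force: [0.3, -0.4, 0.5]
grip_width: 0.0657
grasp_force: 0.0
```

To row units: -0.2 m is -0.2667, 0.001 m is 0.0013.

>>> apply_moves(
  increments=[
    {"wx": 0,"wy": 0,"wz": 0,"dx": -0.0533,"dy": 0,"dz": 0,"hand": -0.4},
    {"wx": 0,"wy": 0,"wz": 0,"dx": -0.1067,"dy": 0,"dz": 0,"hand": -0.4},
    {"wx": 0,"wy": 0,"wz": 0,"dx": -0.16,"dy": 0.0013,"dz": 0,"hand": -0.4},
    {"wx": 0,"wy": 0,"wz": 0,"dx": -0.2133,"dy": 0.0027,"dz": 0,"hand": -0.4},
    {"wx": 0,"wy": 0,"wz": 0,"dx": -0.2667,"dy": 0.0027,"dz": 0,"hand": -0.4},
  ],
)

```text
time: 19.57
position: [0.495, -0.2362, 0.2]
tcp_rot: [-0.001, 0.735, 0.678, -0.0]
force: [-0.1, -0.0, -0.7]
grip_width: 0.0659
grasp_force: 0.0
```

To row units: -0.086 m is -0.1147, -0.08 m is -0.1067, 0.24 rad is 0.0382.

>>> apply_moves(
  increments=[
    {"wx": 0,"wy": 0,"wz": 0.0159,"dx": -0.0533,"dy": 0,"dz": 0,"hand": -0.4},
    {"wx": 0,"wy": 0,"wz": 0.0318,"dx": -0.1067,"dy": 0,"dz": 0,"hand": -0.4},
    {"wx": 0,"wy": 0,"wz": 0.0382,"dx": -0.1147,"dy": 0,"dz": 0,"hand": -0.4},
    {"wx": 0,"wy": 0,"wz": 0.0382,"dx": -0.1147,"dy": 0,"dz": 0,"hand": -0.4},
    {"wx": 0,"wy": 0,"wz": 0.0382,"dx": -0.1147,"dy": 0,"dz": 0,"hand": -0.4},
  ],
)

```text
time: 19.98
position: [0.4887, -0.3201, 0.2]
tcp_rot: [-0.001, 0.811, 0.586, -0.0]
force: [0.6, 1.5, 0.4]
grip_width: 0.0657
grasp_force: 0.0
```

```bash
python3 - <<'E'
from h import *
delta(.490,-.3203,.105,.32)
E
```

```text
t 19.98 pos [ 0.4887 -0.3201  0.2   ] a 0.32 tilt [-0.0019  0.0023] dq 0.03
d [0.     0.0016 0.095 ] 0.0
```

To row units: 0.096 m is 0.128, 0.03 m is 0.04.

>>> apply_moves(
  increments=[
    {"wx": 0,"wy": 0,"wz": 0,"dx": 0,"dy": 0.0013,"dz": 0.04,"hand": -0.4},
    {"wx": 0,"wy": 0,"wz": 0,"dx": 0,"dy": 0.0013,"dz": 0.08,"hand": -0.4},
    {"wx": 0,"wy": 0,"wz": 0,"dx": 0,"dy": 0.0013,"dz": 0.1133,"hand": -0.4},
    {"wx": 0,"wy": 0,"wz": 0,"dx": 0,"dy": 0.0013,"dz": 0.128,"hand": -0.4},
    {"wx": 0,"wy": 0,"wz": 0,"dx": 0,"dy": 0.0013,"dz": 0.128,"hand": 1},
  ],
)

```text
time: 20.4
position: [0.4888, -0.3177, 0.1021]
tcp_rot: [-0.003, 0.81, 0.586, -0.001]
force: [-0.3, -0.0, -0.7]
grip_width: 0.0617
grasp_force: 0.0
```

>>> apply_moves(
  increments=[
    {"wx": 0,"wy": 0,"wz": 0,"dx": 0,"dy": 0,"dz": 0,"hand": 1},
    {"wx": 0,"wy": 0,"wz": 0,"dx": 0,"dy": 0,"dz": 0,"hand": 1},
    {"wx": 0,"wy": 0,"wz": 0,"dx": 0,"dy": 0,"dz": 0,"hand": 1},
    {"wx": 0,"wy": 0,"wz": 0,"dx": 0,"dy": 0,"dz": 0,"hand": 1},
    {"wx": 0,"wy": 0,"wz": 0,"dx": 0,"dy": 0,"dz": 0,"hand": 1},
  ],
)

```text
time: 20.82
position: [0.491, -0.3214, 0.1071]
tcp_rot: [0.001, 0.811, 0.585, 0.0]
force: [-0.1, 1.1, 3.2]
grip_width: 0.0328
grasp_force: 25.0
```

>>> apply_moves(
  increments=[
    {"wx": 0,"wy": 0,"wz": 0,"dx": 0,"dy": 0,"dz": 0,"hand": 1},
    {"wx": 0,"wy": 0,"wz": 0,"dx": 0,"dy": 0,"dz": 0,"hand": 1},
  ],
)

```text
time: 20.98
position: [0.491, -0.3214, 0.1071]
tcp_rot: [0.001, 0.811, 0.585, 0.0]
force: [-0.3, 1.7, 6.0]
grip_width: 0.0322
grasp_force: 25.0
```

```bash
python3 - <<'E'
from h import *
delta(.519,.1017,.204,.08)
E
```

```text
t 20.98 pos [ 0.491  -0.3214  0.1071] a 0.32 tilt [ 0.0016 -0.0013] dq 0.001
d [ 0.4104 -0.1064 -0.0974] -0.24
```

Lift and carry: 11 rows of about (0.037, −0.0097).

To row units: -0.1 m is -0.1333, -0.09 m is -0.12.

>>> apply_moves(
  increments=[
    {"wx": 0,"wy": 0,"wz": 0,"dx": 0,"dy": 0,"dz": -0.0133,"hand": 1},
    {"wx": 0,"wy": 0,"wz": 0,"dx": 0,"dy": 0,"dz": -0.04,"hand": 1},
    {"wx": 0,"wy": 0,"wz": 0,"dx": 0,"dy": 0,"dz": -0.08,"hand": 1},
    {"wx": 0,"wy": 0,"wz": 0,"dx": 0,"dy": 0,"dz": -0.12,"hand": 1},
    {"wx": 0,"wy": 0,"wz": 0,"dx": 0,"dy": 0,"dz": -0.1333,"hand": 1},
  ],
)

```text
time: 21.4
position: [0.4919, -0.3223, 0.2108]
tcp_rot: [0.004, 0.811, 0.585, 0.001]
force: [0.7, -0.7, 0.5]
grip_width: 0.0323
grasp_force: 25.0
```

To row units: 0.162 m is 0.216, 0.126 m is 0.168.

>>> apply_moves(
  increments=[
    {"wx": 0,"wy": 0,"wz": 0,"dx": 0.0267,"dy": -0.0067,"dz": 0,"hand": 1},
    {"wx": 0,"wy": 0,"wz": 0,"dx": 0.072,"dy": -0.0187,"dz": 0,"hand": 1},
    {"wx": 0,"wy": 0,"wz": 0,"dx": 0.12,"dy": -0.0307,"dz": 0,"hand": 1},
    {"wx": 0,"wy": 0,"wz": 0,"dx": 0.168,"dy": -0.044,"dz": 0,"hand": 1},
    {"wx": 0,"wy": 0,"wz": 0,"dx": 0.216,"dy": -0.056,"dz": 0,"hand": 1},
  ],
)

```text
time: 21.82
position: [0.5007, -0.1522, 0.2047]
tcp_rot: [-0.001, 0.811, 0.585, -0.0]
force: [0.0, 0.8, -0.6]
grip_width: 0.0324
grasp_force: 25.0
```

To row units: 0.182 m is 0.2427, 0.148 m is 0.1973, -0.24 rad is -0.0382.

>>> apply_moves(
  increments=[
    {"wx": 0,"wy": 0,"wz": -0.008,"dx": 0.0493,"dy": -0.0127,"dz": 0,"hand": 1},
    {"wx": 0,"wy": 0,"wz": -0.0159,"dx": 0.0987,"dy": -0.0253,"dz": 0,"hand": 1},
    {"wx": 0,"wy": 0,"wz": -0.0239,"dx": 0.148,"dy": -0.0387,"dz": 0,"hand": 1},
    {"wx": 0,"wy": 0,"wz": -0.0318,"dx": 0.1973,"dy": -0.0507,"dz": 0,"hand": 1},
    {"wx": 0,"wy": 0,"wz": -0.0382,"dx": 0.2427,"dy": -0.0627,"dz": 0,"hand": 1},
  ],
)

```text
time: 22.23
position: [0.5134, 0.0358, 0.2049]
tcp_rot: [-0.0, 0.734, 0.679, -0.0]
force: [0.2, -0.2, -1.1]
grip_width: 0.0322
grasp_force: 25.0
```

To row units: 0.065 m is 0.0867, 0.03 m is 0.04.

>>> apply_moves(
  increments=[
    {"wx": 0,"wy": 0,"wz": 0,"dx": 0.04,"dy": 0,"dz": 0,"hand": 1},
    {"wx": 0,"wy": 0,"wz": 0,"dx": 0.0867,"dy": 0,"dz": 0,"hand": 1},
    {"wx": 0,"wy": 0,"wz": 0,"dx": 0.0867,"dy": 0,"dz": 0,"hand": 1},
    {"wx": 0,"wy": 0,"wz": 0,"dx": 0.0867,"dy": 0,"dz": 0,"hand": 1},
    {"wx": 0,"wy": 0,"wz": 0,"dx": 0.0867,"dy": 0,"dz": 0,"hand": 1},
  ],
)

```text
time: 22.65
position: [0.5189, 0.0982, 0.205]
tcp_rot: [-0.0, 0.735, 0.678, -0.001]
force: [0.4, -1.1, -0.5]
grip_width: 0.0326
grasp_force: 25.0
```

```bash
python3 - <<'E'
from h import *
s=get_state();print(s['grip_width'],s['grasp_force']);delta(.519,.1017,.117,.08)
cv2.imwrite('pics/s9.png',capture('scene')[60:260,260:480,::-1].repeat(3,0).repeat(3,1))
E
```

```text
0.032573161149263834 24.999752829317003
t 22.65 pos [0.5189 0.0982 0.205 ] a 0.08 tilt [-0.0011 -0.0004] dq 0.025
d [ 0.0036 -0.0001  0.088 ] 0.0
```

View pics/s9.png

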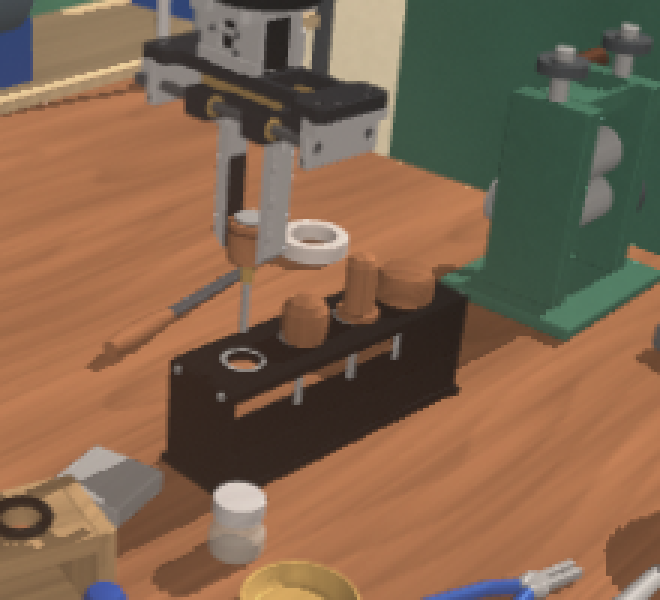

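The stub is upright over the last hole (243,360), and the other three sit seated in the rack.

To row units: 0.083 m is 0.1107, 0.073 m is 0.0973.

>>> apply_moves(
  increments=[
    {"wx": 0,"wy": 0,"wz": 0,"dx": 0.0047,"dy": 0,"dz": 0.0133,"hand": 1},
    {"wx": 0,"wy": 0,"wz": 0,"dx": 0.0047,"dy": 0,"dz": 0.04,"hand": 1},
    {"wx": 0,"wy": 0,"wz": 0,"dx": 0.0047,"dy": 0,"dz": 0.0733,"hand": 1},
    {"wx": 0,"wy": 0,"wz": 0,"dx": 0.0047,"dy": 0,"dz": 0.0973,"hand": 1},
    {"wx": 0,"wy": 0,"wz": 0,"dx": 0.0047,"dy": 0,"dz": 0.1107,"hand": 1},
  ],
)

```text
time: 23.12
position: [0.5177, 0.1011, 0.1193]
tcp_rot: [-0.002, 0.735, 0.678, -0.002]
force: [0.2, 0.7, -1.2]
grip_width: 0.0326
grasp_force: 25.0
```

To row units: 0.0065 m is 0.0087, 0.006 m is 0.008.

>>> apply_moves(
  increments=[
    {"wx": 0,"wy": 0,"wz": 0,"dx": 0,"dy": 0,"dz": 0.004,"hand": 1},
    {"wx": 0,"wy": 0,"wz": 0,"dx": 0,"dy": 0,"dz": 0.008,"hand": 1},
    {"wx": 0,"wy": 0,"wz": 0,"dx": 0,"dy": 0,"dz": 0.0087,"hand": 1},
    {"wx": 0,"wy": 0,"wz": 0,"dx": 0,"dy": 0,"dz": 0.0087,"hand": 1},
    {"wx": 0,"wy": 0,"wz": 0,"dx": 0,"dy": 0,"dz": 0.0087,"hand": 1},
  ],
)

```text
time: 23.53
position: [0.5205, 0.1017, 0.1171]
tcp_rot: [0.001, 0.735, 0.678, 0.001]
force: [0.1, 0.0, 0.8]
grip_width: 0.0326
grasp_force: 25.0
```

>>> apply_moves(
  increments=[
    {"wx": 0,"wy": 0,"wz": 0,"dx": 0,"dy": 0,"dz": 0,"hand": -0.4},
    {"wx": 0,"wy": 0,"wz": 0,"dx": 0,"dy": 0,"dz": 0,"hand": -0.4},
    {"wx": 0,"wy": 0,"wz": 0,"dx": 0,"dy": 0,"dz": 0,"hand": -0.4},
    {"wx": 0,"wy": 0,"wz": 0,"dx": 0,"dy": 0,"dz": 0,"hand": -0.4},
    {"wx": 0,"wy": 0,"wz": 0,"dx": 0,"dy": 0,"dz": 0,"hand": -0.4},
  ],
)

```text
time: 23.95
position: [0.5195, 0.102, 0.1161]
tcp_rot: [-0.0, 0.735, 0.678, 0.0]
force: [0.1, -0.2, 1.2]
grip_width: 0.0623
grasp_force: 0.0
```

To row units: -0.13 m is -0.1733, -0.1 m is -0.1333.

>>> apply_moves(
  increments=[
    {"wx": 0,"wy": 0,"wz": 0,"dx": 0,"dy": 0,"dz": -0.0133,"hand": -0.4},
    {"wx": 0,"wy": 0,"wz": 0,"dx": 0,"dy": 0,"dz": -0.0467,"hand": -0.4},
    {"wx": 0,"wy": 0,"wz": 0,"dx": 0,"dy": 0,"dz": -0.0867,"hand": -0.4},
    {"wx": 0,"wy": 0,"wz": 0,"dx": 0,"dy": 0,"dz": -0.1333,"hand": -0.4},
    {"wx": 0,"wy": 0,"wz": 0,"dx": 0,"dy": 0,"dz": -0.1733,"hand": -0.4},
  ],
)

```text
time: 24.37
position: [0.5196, 0.102, 0.2489]
tcp_rot: [0.0, 0.735, 0.678, 0.001]
force: [0.6, -0.1, -0.6]
grip_width: 0.0657
grasp_force: 0.0
```

>>> apply_moves(
  increments=[
    {"wx": 0,"wy": 0,"wz": 0,"dx": 0,"dy": 0,"dz": 0,"hand": -0.4},
    {"wx": 0,"wy": 0,"wz": 0,"dx": 0,"dy": 0,"dz": 0,"hand": -0.4},
    {"wx": 0,"wy": 0,"wz": 0,"dx": 0,"dy": 0,"dz": 0,"hand": -0.4},
    {"wx": 0,"wy": 0,"wz": 0,"dx": 0,"dy": 0,"dz": 0,"hand": -0.4},
    {"wx": 0,"wy": 0,"wz": 0,"dx": 0,"dy": 0,"dz": 0,"hand": -0.4},
  ],
)

```text
time: 24.78
position: [0.5186, 0.102, 0.2443]
tcp_rot: [-0.001, 0.735, 0.678, -0.001]
force: [-0.7, 0.7, -0.1]
grip_width: 0.0655
grasp_force: 0.0
```

```bash
python3 - <<'E'
from h import *
cv2.imwrite('pics/s10.png',capture('scene')[60:260,260:480,::-1].repeat(3,0).repeat(3,1))
E
```

```text
(no output)
```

View pics/s10.png

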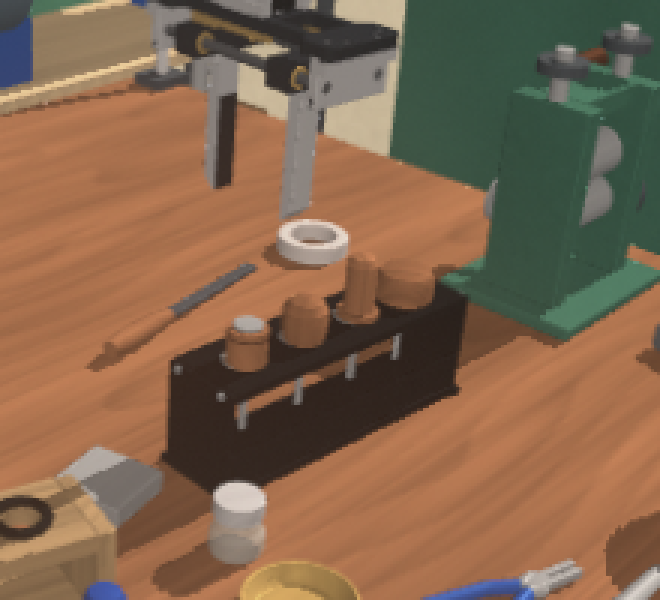

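All four hang upright in order: stub (247,345), ball (305,320), tall (358,290) and mushroom (405,282). The gripper is clear.

```bash
python3 -c "from workcell import *;print(close_job())"
```

```text
the job is handed in; nothing more can be done
None
```

All four gravers hang upright in the black rack in their original order (mushroom, tall, ball, stub from the left), let go and checked in a final picture, and I handed the job in at about 25 s.

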